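Line up the dispensers and open the solvent jug

TASK

Get ready to refill the dispensers: push the two squat dispenser bottles, one by one and without lifting them or knocking them over, into single file between the guide rails, until the front one is up against the end stop and the second is up against it. Then open the solvent jug: grip its red push-and-turn safety cap, press it down, keep it pressed and twist it anticlockwise (seen from above) until it comes free, and lift it straight up by some five centimetres. Finish while still holding the cap in the gripper, level above the jug's mouth, with cap and robot clear of the jug, and leave the other things on the bench where they are.

Things in the scene. Friction and masses are not known exactly. Their poses are not given: they have to be found in the camera images.
- dispenser_a_mid (a point): Blue squat pump dispenser, loose, upright: round body 52 mm across, straight up to 46 mm, black collar and steel top above, 72 mm tall, about 140 g. Point on its axis, 36 mm above its underside. It starts beyond the lane's mouth (lane x about -145 to -165 mm or -275 to -300 mm, up to 35 mm off the lane's axis). Push it low, below 45 mm, or it may tip
- dispenser_b_mid (a point): Yellow squat pump dispenser, loose, upright: round body 52 mm across, straight up to 46 mm, black collar and steel top above, 72 mm tall, about 140 g. Point on its axis, 36 mm above its underside. It starts beyond the lane's mouth (lane x about -145 to -165 mm or -275 to -300 mm, up to 35 mm off the lane's axis). Push it low, below 45 mm, or it may tip
- lane: Lane on the bench: two aluminium rails 20 mm tall, 6 mm thick, 58 mm clear between (yellow strip), fixed. Origin: bench level, middle of the lane. x runs from the mouth to the end stop (blue, 24 mm tall, face at x=+60 mm), z up. Rails are straight from x=-60 mm to the stop and flare to 102 mm clear at the mouth (x=-100 mm). In single file, pushed home, the dispensers stand at x=+34 and x=-18 mm
- jug: White square solvent jug, 84 x 84 mm, in a low aluminium bracket (116 mm across its feet) screwed to the bench: it cannot move. Origin under its centre at bench level, z up. Shoulder 88 to 100 mm up, then a 32 mm neck to 133.5 mm.
- cap_mid (a point): Red round push-and-turn cap, 51 mm across its ribbed skirt, 28 mm tall, 35 g, white stripe on top along its +x. Point at its centre, 14 mm below its top; closed it is 130 mm above the bench, 16 mm of free neck below the skirt, and its x is along the jug's x within 4 degrees. Grip it round the skirt from above, any yaw
- neck (a point): Centre of the top of the jug's neck, 133.5 mm above the bench. The neck's catch blocks turning until the cap is pressed down 4 mm (5 mm is good; it bottoms at 6.5 mm). Kept down, it turns anticlockwise from above; at 58 to 78 degrees of turn (a stop ends it there; 70 is good) its lugs meet their gaps and it lifts straight off, clear of the neck after 10 mm of lift
- seal (a joint): Spring plunger in the jug's mouth under the cap: 0 m with the cap closed, grows as the cap is pressed down (0.0065 fully down), -0.003 when the cap is off. It pushes the cap up with about 7 N when closed, 10.5 N when pressed 5 mm, so an arm that yields must be sent a few mm lower (9 mm was good at 4 N per mm of arm stiffness)
- breadboard: white breadboard lying flat, 55 x 165 x 9 mm, with small chips; bystander; origin under its centre
- solder_spool: grey spool of solder standing on its flange, 52 mm across, 34 mm tall; bystander; origin under its centre
- multimeter: yellow and black multimeter lying on its back, 150 x 75 x 40 mm; bystander; origin under its centre
- screwdriver: screwdriver lying flat at the left of the bench; bystander; origin in its handle
- parts_tray: green open tray of small parts, 100 x 140 x 30 mm; bystander; origin under its centre
- flux_jar: small amber jar with a black lid, 44 mm across, 45 mm tall; bystander; origin under its centre
Not all that is in view belongs to the job. What is shaped like the part that bears cap_mid but blue is not meant.

How it is judged:
By the outcome, as a careful person would: the job done as asked, in the order asked, and still so for the second after the job is handed in, while the arm keeps its last pose, push and grip.
It also fails if it takes over 70 s, if anything falls off the work surface, if the arm or the gripper's body presses on something with over 40 N, if the wrist force passes 120 N, or if a joint passes its speed limit or range.

ROBOT

A 6-joint arm with a two-finger parallel gripper is mounted at the origin on the work surface. World frame = base frame: x ahead of the robot, y to its left, z up, the work surface at z = 0. Lengths are in m, angles in degrees, forces in N, time in s.
With the tool pointing down it reaches from about 0.325 to 0.775 m from the base axis. Payload 5.5 kg.
Tool frame: the origin (TCP) lies at the centre of the arm's flange, where the gripper is bolted on; the fingertips stand 182 mm ahead of it and the grasp point (between the pads) lies 163 mm ahead of it; z points along the fingers, y is the line along which they close (so a half turn about z gives the same grasp; the last joint's range is limited). The gripper opens to 88 mm and grips with 3 to 60 N. Pads are 20 mm wide; open, the fingers measure 115 mm over their backs; the gripper's body (75 mm by 178 mm) begins 61 mm behind the grasp point.
Start: joints at [73.986, 5.22, 70.514, -0, 104.267, -3.249], TCP at [0.133, 0.585, 0.405] pointing down, gripper open.
Joint ranges: [-164.24, 164.24], [-49.07, 125.15], [9.68, 141.18], [-86.29, 266.29], [3.28, 154.24], [-151.56, 151.56]. Speed limits (degrees/s): [147.25, 147.25, 172.46, 180, 180, 180].

INTERFACE

Orientations are given as [roll, pitch, yaw] about the fixed x, y, z axes, in that order (R = Rz(yaw) Ry(pitch) Rx(roll)).
In Python, from station import r gives the robot as it stands. The module is installed in compiled form; this text tells all that it offers. Calls block until the motion is done:
- r.reach(position, orientation): joint-space move of the TCP to a pose.
- r.servo_line(position, rotation=None, speed=0.15): straight line of the TCP; rotation=None keeps the orientation; speed is the mean speed in m/s.
- r.move_joints(angles): joint-space move.
- r.let_go() and r.grab(squeeze=None): open the fingers fully, or close them until they stop; squeeze is the grip in N (None keeps the last).
- r.wait(seconds).
- r.inverse_kinematics(position, orientation): joint angles nearest the present ones, or None.
- r.sense(): the state.
- r.snapshot(name): name is "side" or "top" or "wrist"; returns a dict with "frame" (384x512x3 uint8, red, green, blue), "fx", "fy", "cx", "cy" (pixels), "R" (3x3) and "t" (3): a world point X has camera coordinates R X + t. Camera axes: x right, y down, z forward; pixel columns grow to the right and rows downward; lengths in m; the calibration is good to about 2 mm. The wrist camera is an equidistant fisheye: a pixel r from the principal point sees the ray r / f radians off the axis. A picture is of the moment at which its call begins. There is no depth.
A pose or a line that the arm cannot do raises r.IKError and nothing moves.
- r.hand_in(): hands the job in; it is judged then, once.
The state is a dict: "clock": time; "joints": joint angles; "joint_vel": joint speeds; "joint_torque": joint torques, N m; "tcp_pos": TCP position; "orientation": TCP orientation; "contact_force": force on the tool from outside, world axes, zero at the start; "torque": the same for the moment, N m; "opening": finger opening in m; "gripper_force": force on a finger pad.
Only numpy, scipy, OpenCV 4.12 (cv2) and the standard library are available. Lean on these libraries where they do the work, as an engineer would, in place of code of your own. Each camera call takes 0.05 s, during which the arm holds its last target. There are 200 camera calls.

## Working session

There is one attempt and no reset: what is moved stays moved. The work goes in short steps, each a Python script; the robot and the scene stay as the last script left them, time stands still between calls to the robot, and variables do not carry over. Pictures are saved under pics/ and viewed, at most 10 in all, crops included, and the job is handed in when it is done.

```bash
mkdir -p pics; python3 - <<'E'
from station import r
import cv2,numpy as np
for n in ("top","side"):
    s=r.snapshot(n); cv2.imwrite(f"pics/{n}0.png",s["frame"][:,:,::-1]); np.savez(f"pics/{n}0.npz",**s)
    print(n,s["fx"],s["fy"],s["cx"],s["cy"],np.round(-np.array(s["R"]).T@s["t"],3),np.round(s["R"],2).tolist())
print(r.sense())
E
```

```text
top 351.5803332325774 351.5803332325774 261.10350656808833 194.23821803169628 [0.372 0.072 0.915] [[0.06, -1.0, -0.01], [-0.97, -0.05, -0.23], [0.23, 0.02, -0.97]]
side 369.27854240053773 369.27854240053773 252.72191990841574 195.409457590396 [ 0.163 -0.542  0.668] [[0.85, -0.53, -0.0], [-0.32, -0.52, -0.79], [0.42, 0.67, -0.61]]
{'clock': 0.1, 'joints': array([ 7.39870059e+01,  5.25989480e+00,  7.05742272e+01,  1.36177716e-04,
        1.04263848e+02, -3.25017910e+00]), 'joint_vel': array([ 0.07733957, -0.02129136, -0.1503718 ,  0.00620425,  0.05032356,
       -0.06422155]), 'joint_torque': array([ 2.10465441e-03, -4.47856987e+01, -4.07573783e+01,  6.98800245e-02,
        2.83277698e-02, -9.51320089e-05]), 'tcp_pos': array([0.13258449, 0.58523601, 0.40361558]), 'orientation': array([-1.79902196e+02, -5.68629348e-03,  1.67237214e+02]), 'contact_force': array([-0.67728176,  0.4209356 , -0.30049556]), 'torque': array([-0.00338943,  0.00749815,  0.03207013]), 'gripper_force': 0.0, 'opening': 0.08819957918143241}
```

View pics/top0.png

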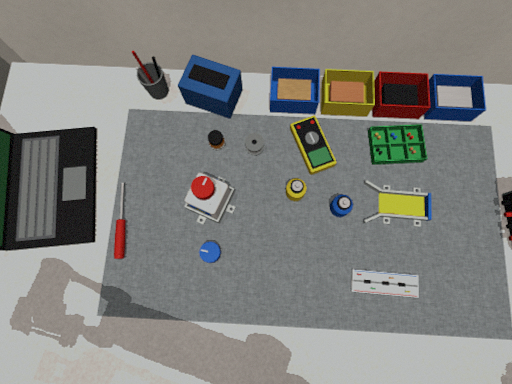

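View pics/side0.png

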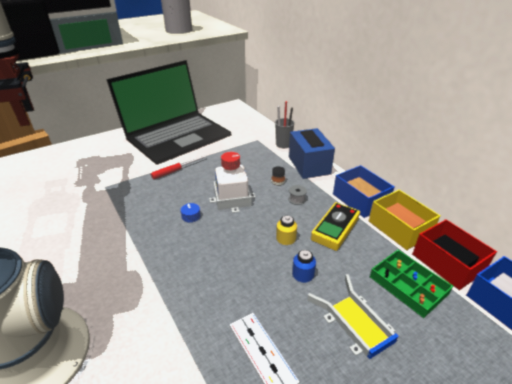

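The red cap is on the white jug (top 203,188; side 231,160). The blue disc (top 210,252) is lying on the bench and is the decoy. In the top view, the lane is at about (402,205) with its mouth to the left, the blue dispenser at (342,205) and the yellow one at (297,189).

```bash
cat > h.py <<'E'
import cv2,numpy as np
def ray(s,u,v,z):
    d=np.array([(u-s["cx"])/s["fx"],(v-s["cy"])/s["fy"],1.]); R=np.array(s["R"]); c=-R.T@s["t"]; d=R.T@d
    return c+d*(z-c[2])/d[2]
def blobs(s,lo,hi,box,amin=15):
    hsv=cv2.cvtColor(np.ascontiguousarray(s["frame"]),cv2.COLOR_RGB2HSV)
    m=cv2.inRange(hsv,np.array(lo),np.array(hi)); k=np.zeros_like(m); x0,y0,x1,y1=box; k[y0:y1,x0:x1]=m[y0:y1,x0:x1]
    cs=[c for c in cv2.findContours(k,cv2.RETR_EXTERNAL,cv2.CHAIN_APPROX_NONE)[0] if cv2.contourArea(c)>amin]
    return sorted(cs,key=cv2.contourArea,reverse=True)
def cen(c):
    m=cv2.moments(c); return np.array([m["m10"]/m["m00"],m["m01"]/m["m00"]])
E
python3 - <<'E'
from h import *
s=dict(np.load("pics/top0.npz")); np.set_printoptions(precision=4,suppress=True)
Y=([20,120,90],[35,255,255]);B=([100,150,60],[125,255,255])
c=blobs(s,*Y,(370,180,440,230))[0]; print("strip",cen(c),ray(s,*cen(c),0), cv2.minAreaRect(c))
print([ray(s,*p,0)[:2] for p in cv2.boxPoints(cv2.minAreaRect(c))])
c=blobs(s,*B,(420,180,440,230))[0]; print("stop",cen(c),ray(s,*cen(c),.02))
for n,C,b in(("blue",B,(320,185,362,225)),("yel",Y,(275,170,312,205))):
    c=blobs(s,*C,b)[0]; h=cv2.convexHull(c); print(n,cv2.minEnclosingCircle(c),cen(h),ray(s,*cen(h),.03))
for lo,hi in (([0,150,80],[8,255,255]),([170,150,80],[180,255,255])):
  for c in blobs(s,lo,hi,(180,165,230,220)): print("cap",cen(cv2.convexHull(c)),cv2.contourArea(c),ray(s,*cen(cv2.convexHull(c)),.140))
im=cv2.resize(s["frame"][145:265,180:440,::-1],None,fx=3,fy=3,interpolation=cv2.INTER_CUBIC); cv2.imwrite("pics/crop1.png",im)
E
```

```text
strip [401.4427 204.1835] [ 0.5809 -0.2832  0.    ] ((401.48309326171875, 204.19418334960938), (46.73667526245117, 19.621604919433594), 4.969740867614746)
[array([ 0.5565, -0.2191]), array([ 0.61  , -0.2248]), array([ 0.6055, -0.3481]), array([ 0.5523, -0.3409])]
stop [429.0065 205.877 ] [ 0.5757 -0.3463  0.02  ]
blue ((340.6764831542969, 204.91175842285156), 11.432525634765625) [341.0416 205.2492] [ 0.563  -0.1172  0.03  ]
yel ((295.441162109375, 189.14706420898438), 11.255633354187012) [295.548 188.913] [0.5999 0.0007 0.03  ]
cap [202.2558 187.1479] 341.5 [0.5644 0.2219 0.14  ]
```

View pics/crop1.png

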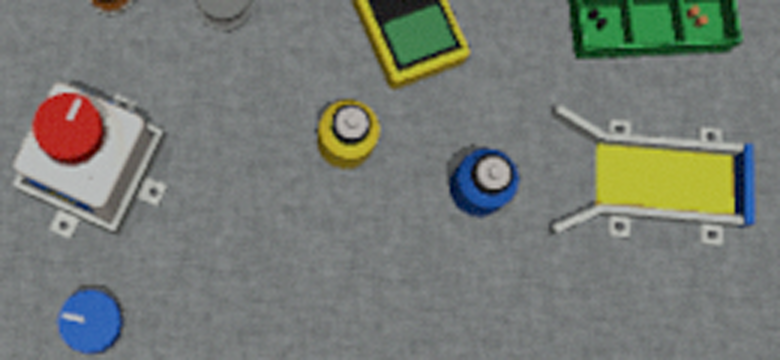

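The crop confirms the red cap on the jug is the right one. The lane's flare tips are at crop (557,108) and (555,230), and the dispensers' steel tops are at crop (493,173) for blue and (351,123) for yellow.

```bash
python3 - <<'E'
from h import *
s=dict(np.load("pics/top0.npz")); np.set_printoptions(precision=4,suppress=True)
for n,u,v,z in (("fl1",557,108,.02),("fl2",555,230,.02),("stop",748,185,.024),("blue",493,173,.072),("yel",351,123,.072),("cap",69,124,.144)):
    print(n,ray(s,u/3+180,v/3+145,z))
from station import r
# wrist overview above the lane mouth
yaw=-2.0
print(r.inverse_kinematics([.575,-.17,.40],[180,0,yaw+90]), r.inverse_kinematics([.575,-.17,.40],[180,0,yaw]), r.inverse_kinematics([.575,-.17,.40],[180,0,yaw+180]))
for y in (0,90,-90,180):
  q=r.inverse_kinematics([.575,.05,.20],[180,0,y]); print(y,q)
E
```

```text
fl1 [ 0.6339 -0.1838  0.02  ]
fl2 [ 0.5254 -0.1807  0.02  ]
stop [ 0.5728 -0.3452  0.024 ]
blue [ 0.5608 -0.1162  0.072 ]
yel [0.5967 0.0007 0.072 ]
cap [0.5654 0.2196 0.144 ]
[-19.7211   5.1028  71.1071   0.     103.7901 -17.7211] [-19.7211   5.1028  71.1071  -0.     103.7901  72.2789] [ -19.7211    5.1028   71.1071    0.      103.7901 -107.7211]
0 [ 1.5926  5.031  91.6291 -0.     83.3399 91.5926]
90 [ 1.5926  5.031  91.6291 -0.     83.3399  1.5926]
-90 None
180 [  1.5926   5.031   91.6291   0.      83.3399 -88.4074]
```

```bash
cat >> h.py <<'E'
O=np.array([.5755,-.282]); D=np.array([-.0069,-.163]); D/=np.linalg.norm(D); N=np.array([-D[1],D[0]])
def W(p): return O+p[0]*D+p[1]*N
def L(w): w=np.array(w)[:2]-O; return np.array([w@D,w@N])
def yawof(d): return (np.degrees(np.arctan2(d[1],d[0]))+180+180)%360-180
def look(r,n,name):
    s=r.snapshot(n); cv2.imwrite(f"pics/{name}.png",s["frame"][:,:,::-1]); np.savez(f"pics/{name}.npz",**s); return s
ZP=.194
def behind(r,b,t,gap=.012):
    "go down behind bottle at b (lane coords) facing t; returns unit dir in lane and yaw"
    u=(t-b)/np.linalg.norm(t-b); p=b-u*(.036+gap); w=W(p); yaw=yawof(u[0]*D+u[1]*N)
    r.reach([*w,.33],[180,0,yaw]); r.servo_line([*w,ZP],speed=.12); return u,yaw
E
python3 - <<'E'
from station import r
from h import *
np.set_printoptions(precision=4,suppress=True)
b=L([.562,-.1167]); y=L([.598,.0007]); print(b,y)
r.grab(20); print(r.sense()["opening"])
t=np.array([-.07,0]); u,yaw=behind(r,b,t)
s=r.sense(); print(s["tcp_pos"],s["contact_force"],s["clock"])
p=t-u*.036; r.servo_line([*W(p),ZP],speed=.08)
s=r.sense(); print(s["tcp_pos"],s["contact_force"],s["clock"])
look(r,"top","t1")
E
```

```text
[-0.1646 -0.0205] [-0.2834  0.0105]
0.0005199524972274144
[ 0.5542 -0.0695  0.1951] [0.162  0.2962 0.2227] 5.4833
[ 0.5723 -0.1764  0.1938] [-0.2017 -0.352  -0.36  ] 6.9917
```

View pics/t1.png

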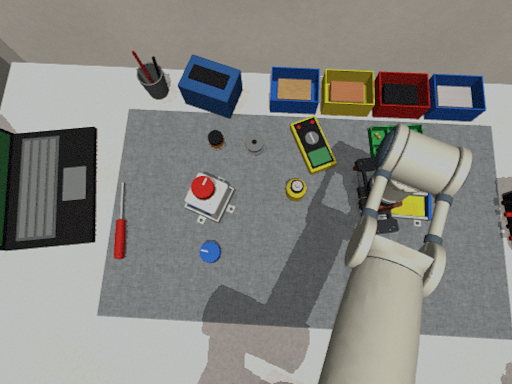

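The arm hides the bottle in this view. I'll carry on along the lane axis, which the flare makes forgiving, and creep the last part while watching the force.

```bash
cat >> h.py <<'E'
def home(r,x0,xend,speed=.07,F=5.,xmax=.012):
    "push along the lane axis; creep at the end until the push force reaches F"
    yaw=yawof(D); r.servo_line([*W([x0,0]),ZP],[180,0,yaw],speed=.08)
    r.servo_line([*W([xend-.012,0]),ZP],speed=speed)
    for x in np.arange(xend-.010,xend+xmax,.002):
        r.servo_line([*W([x,0]),ZP],speed=.03); s=r.sense(); f=-s["contact_force"][:2]@D
        if f>F: break
    print("end cmd",round(x,4),"lane tcp",L(s["tcp_pos"]),"force",f,"t",s["clock"])
E
python3 - <<'E'
from station import r
from h import *
np.set_printoptions(precision=4,suppress=True)
home(r,-.115,-.002)
r.servo_line([*W([-.09,0]),ZP],speed=.15); r.servo_line([*W([-.09,0]),.33],speed=.2)
# second: go behind yellow, look on the way
y=np.array([-.2834,.0105]); t=np.array([-.12,0]); u,yaw=behind(r,y,t)
s=r.sense(); print(s["tcp_pos"],s["contact_force"],s["clock"])
look(r,"top","t2")
E
```

```text
end cmd -0.002 lane tcp [-0.0028  0.0001] force 5.070739007593099 t 10.5
[0.6035 0.0484 0.1952] [0.5337 0.5198 0.0351] 14.3083
```

```bash
python3 -c "
import cv2;i=cv2.imread('pics/t2.png');cv2.imwrite('pics/c2.png',cv2.resize(i[140:260,240:450],None,fx=3,fy=3))"
```

```text
(no output)
```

View pics/c2.png

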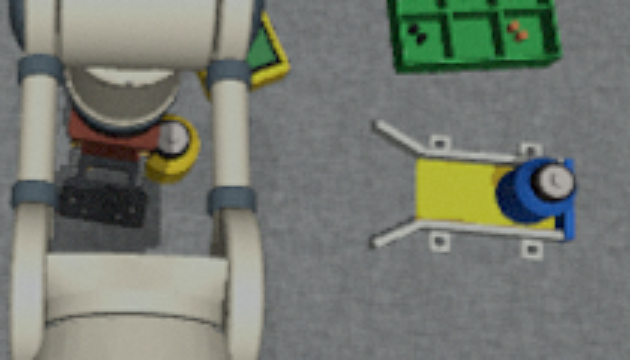

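The blue bottle is upright and against the stop (crop 540,190). The yellow one is still in place with the gripper behind it, so I'll push it next.

```bash
python3 - <<'E'
from station import r
from h import *
np.set_printoptions(precision=4,suppress=True)
y=np.array([-.2834,.0105]); t=np.array([-.10,0]); u=(t-y)/np.linalg.norm(t-y)
r.servo_line([*W(t-u*.036),ZP],speed=.09)
home(r,-.142,-.054)
r.servo_line([*W([-.12,0]),ZP],speed=.15); r.servo_line([*W([-.12,0]),.36],speed=.2)
r.let_go()
w=np.array([.565,.2196]); r.reach([*w,.40],[180,0,90]); print(r.sense()["joints"],r.sense()["clock"])
look(r,"top","t3"); look(r,"side","s3"); look(r,"wrist","w3")
a=cv2.imread('pics/t3.png')[140:260,320:450]; b=cv2.imread('pics/s3.png')[230:360,280:410]; c=cv2.imread('pics/w3.png')
cv2.imwrite('pics/c3.png',np.vstack([np.hstack([cv2.resize(a,(360,300)),cv2.resize(b,(300,300))]),cv2.resize(c,(400,300)).repeat(1,1) if 0 else np.hstack([cv2.resize(c,(400,300)),np.zeros((300,260,3),np.uint8)])]))
E
```

```text
end cmd -0.052 lane tcp [-0.0537  0.0002] force 9.345109198116266 t 19.9167
[ 17.9335   6.1347  70.0348  -0.0274 103.8526  18.0033] 24.3083
```

View pics/c3.png

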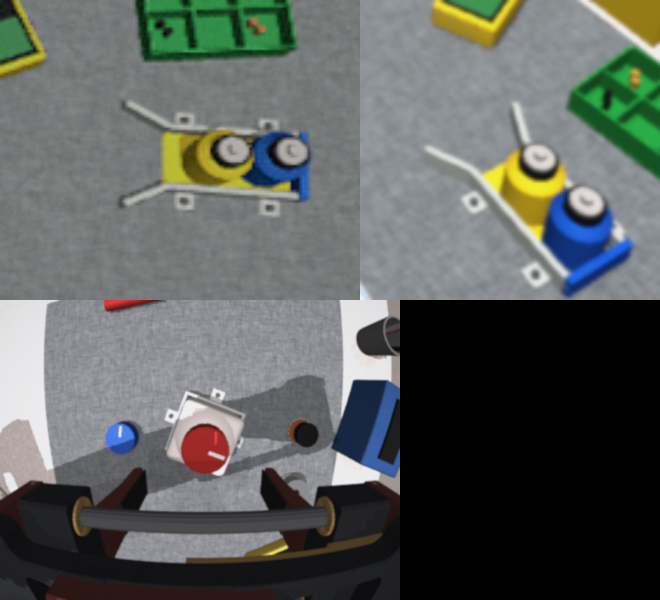

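Both dispensers are upright in single file against the stop. The wrist view shows the red cap on the jug, with the blue decoy to its left. I'll refine the cap position from the wrist view.

```bash
cat >> h.py <<'E'
def fray(s,u,v,z):
    a=np.array([u-s["cx"],v-s["cy"]])/s["fx"]; th=np.linalg.norm(a); a=a/th*np.sin(th)
    R=np.array(s["R"]); c=-R.T@s["t"]; d=R.T@np.array([*a,np.cos(th)]); return c+d*(z-c[2])/d[2]
E
python3 - <<'E'
from h import *
np.set_printoptions(precision=4,suppress=True)
s=dict(np.load("pics/w3.npz")); print(-s["R"].T@s["t"])
for v in (80,120,150,170,190):
  for c in blobs(s,[0,140,v],[10,255,255],(200,130,330,250),100)[:1]: 
    e=cv2.fitEllipse(cv2.convexHull(c)); print(v,e,fray(s,*e[0],.144))
s=dict(np.load("pics/s3.npz"))
for v in (80,150,200,230):
  for c in blobs(s,[0,140,v],[10,255,255],(210,140,260,180),20)[:1]: 
    e=cv2.fitEllipse(cv2.convexHull(c)); print(v,e,ray(s,*e[0],.144))
E
```

```text
[0.5649 0.2866 0.3804]
80 ((261.8175354003906, 190.71694946289062), (59.727317810058594, 62.50896453857422), 5.7692646980285645) [0.5662 0.2236 0.144 ]
120 ((261.8149719238281, 191.66705322265625), (59.5308837890625, 60.571311950683594), 62.83406066894531) [0.5662 0.2228 0.144 ]
150 ((262.2096252441406, 190.95388793945312), (54.75388717651367, 60.1471061706543), 88.81380462646484) [0.5666 0.2234 0.144 ]
80 ((230.11720275878906, 160.12709045410156), (16.509685516357422, 17.545507431030273), 93.27531433105469) [0.5554 0.2009 0.144 ]
```

```bash
python3 - <<'E'
from station import r
from h import *
np.set_printoptions(precision=4,suppress=True)
c=[.566,.221]; z=.300
def st(n):
    s=r.sense(); print(n,s["tcp_pos"],s["orientation"][2],s["contact_force"],"Mz",s["torque"][2],"open",s["opening"],s["gripper_force"],s["clock"]); return s
r.servo_line([*c,z],[180,0,90],speed=.12); st("down")
r.grab(45); s=st("grip")
p=s["tcp_pos"].copy(); z0=p[2]
for d in (.005,.007,.009,.011,.013):
    r.servo_line([*c,z-d],speed=.03); r.wait(.15); s=st(f"press{d}")
    if z0-s["tcp_pos"][2]>.0048: break
E
```

```text
down [0.5662 0.221  0.3012] 89.99899712526823 [-0.6575  0.5284 -0.0646] Mz -0.03967093993973986 open 0.08801143971413404 0.0 25.4417
grip [0.5663 0.221  0.3001] 89.99235935846262 [ 3.4583 -0.4048 -0.1985] Mz -0.04707659370220725 open 0.05083416049745544 44.99983786883604 26.1083
press0.005 [0.566  0.2209 0.2974] 89.99595850288516 [-0.5716 -0.8345  8.8591] Mz -0.015695542889456807 open 0.050546159097585315 45.00222025847563 26.575
press0.007 [0.566  0.2209 0.2957] 89.99473769752852 [-0.4016 -2.3628  9.0127] Mz 0.008355967033116436 open 0.05048647638731613 45.002545209068785 26.975
press0.009 [0.566  0.2209 0.294 ] 89.99611071794565 [-1.7291 -1.0398 10.7115] Mz 0.0030373438774566044 open 0.05087218585307617 45.00283915801674 27.375
```

The force of 10.7 N matches about 5 mm of press. Now I'll twist.

```bash
python3 - <<'E'
from station import r
from h import *
np.set_printoptions(precision=4,suppress=True)
c=[.566,.221]; z=.291
def st(n):
    s=r.sense(); print(n,s["tcp_pos"],s["orientation"][2],s["contact_force"],"Mz",s["torque"][2],s["clock"]); return s
j0=r.sense()["joints"]
for yaw in (100,125,145,160):
    q=r.inverse_kinematics([*c,z],[180,0,yaw]); dt=abs(q-r.sense()["joints"]).max()
    r.servo_line([*c,z],[180,0,yaw]); s=st(yaw)
look(r,"wrist","w4"); look(r,"side","s4")
a=cv2.imread('pics/w4.png'); b=cv2.imread('pics/s4.png')[120:240,160:300]
cv2.imwrite('pics/c4.png',np.hstack([cv2.resize(a,(440,330)),cv2.resize(b,(360,330))]))
E
```

```text
100 [0.5662 0.2211 0.2943] 100.02449930916394 [ 0.293  -1.4995  9.8403] Mz 0.03236487216506951 27.7
125 [0.5663 0.2212 0.2944] 125.0140689370475 [0.3241 0.2321 9.7185] Mz 0.08311667270422193 28.2833
145 [0.5663 0.2212 0.2944] 145.02051138681404 [-0.901  -0.9097 10.5048] Mz 0.0887526628507369 28.7833
160 [0.5663 0.2213 0.2944] 160.02929592856165 [-0.0116  0.5601 11.2629] Mz -0.016966994028753672 29.1917
```

View pics/c4.png

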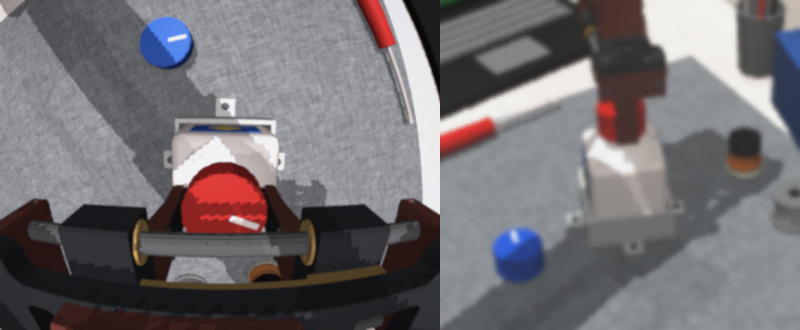

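In the wrist view the stripe has kept its angle to the gripper while the jug turned beneath it, so the cap has turned about 70°. Now I'll lift.

```bash
python3 - <<'E'
from station import r
from h import *
np.set_printoptions(precision=4,suppress=True)
c=[.566,.221]
for z in (.300,.312,.347):
    r.servo_line([*c,z],speed=.04); s=r.sense(); print(s["tcp_pos"],s["contact_force"],s["opening"],s["clock"])
    if s["contact_force"][2]<-8: print("stuck?"); break
r.wait(.3)
look(r,"wrist","w5"); look(r,"side","s5"); look(r,"top","t5")
a=cv2.imread('pics/t5.png')[100:260,180:450]; b=cv2.imread('pics/s5.png')[110:360,160:410]
cv2.imwrite('pics/c5.png',np.hstack([cv2.resize(a,(440,260)),cv2.resize(b,(260,260))]).copy())
cv2.imwrite('pics/c5.png',np.hstack([cv2.resize(a,(400,400)),cv2.resize(b,(400,400))]))
E
```

```text
[0.5663 0.2212 0.3013] [3.9235 2.3709 5.1425] 0.05098209750668953 29.6667
[0.5661 0.2212 0.3113] [ 4.1549  3.1827 -0.6566] 0.050702168405760153 30.1167
[0.5659 0.221  0.3466] [ 0.434  -0.6488 -1.4356] 0.05070882500320265 31.1417
```

View pics/c5.png

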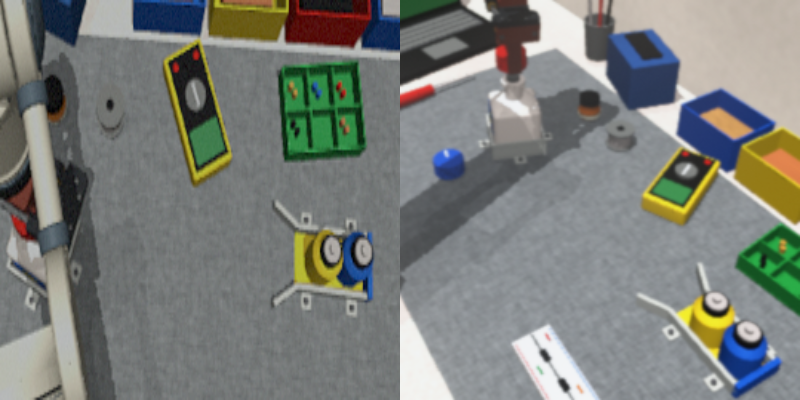

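The cap is off and held above the neck, the bystanders haven't moved, and the dispensers are still in line. I'll raise it a few more millimetres to reach 5 cm and hand in.

```bash
python3 - <<'E'
from station import r
r.servo_line([.566,.221,.351],speed=.04); r.wait(.5); s=r.sense(); print(s["tcp_pos"],s["contact_force"],s["opening"]); print(r.hand_in())
E
```

```text
[0.56600054 0.22097484 0.35092516] [-0.72462718  0.25670398 -0.31352271] 0.050617100632881884
the job is handed in; nothing more can be done
None
```

The job is handed in: both dispensers are upright in single file against the end stop, and the red cap is off and held level about 5 cm above the jug's mouth.

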